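# Close the sample chamber

## Robot

A 6-joint arm with a two-finger parallel gripper is mounted at the origin on the work surface. World frame = base frame: x ahead of the robot, y to its left, z up, the work surface at z = 0. Lengths are in mm, angles in rad, forces in N, time in s.
With the tool pointing down it reaches from about 350 to 975 mm from the base axis. Payload 7.1 kg.
Tool frame: the origin (TCP) lies between the finger pads; the fingertips stand 8 mm ahead of it and the grasp point (between the pads) lies 11 mm behind it (ctrl.tips_ahead is the distance from the TCP to the fingertips, in mm); y points along the fingers, z is the direction in which the jaws open and shut, and the axes are right-handed (so a half turn about y gives the same grasp; the last joint's range is limited). The gripper opens to 88 mm and grips with 3 to 60 N. Pads are 20 mm wide; open, the fingers measure 115 mm over their backs; the gripper's body (75 mm by 178 mm) begins 61 mm behind the grasp point.
Start: joints at [1.321, 0.423, 1.63, -0, 1.089, -0.019], TCP at [142.941, 608.418, 230.675] pointing down, gripper open.
Joint ranges: [-3, 3], [-0.9, 2.11], [0.09, 2.58], [-1.31, 4.45], [0.11, 2.69], [-2.54, 2.54]. Speed limits (rad/s): [2.39, 2.39, 3.01, 3.14, 3.14, 3.14].

## Interface

Orientations are given as a rotation vector (axis times angle).
In Python, from workcell import ctrl gives the robot as it stands.
- The arm moves only by the shell command python3 -m creep 'ROWS'. ROWS is JSON, a list of rows, each an object of numbers: "tx", "ty", "tz": the shift along the world's x, y, z in mm; "rx", "ry", "rz": the turn, a rotation vector about the world's x, y, z in rad; "fingers": the closure in counts, from 0 (fully open) to 255 (shut). A call has 1 to 10 rows; each row is the pose to reach, as a shift and turn from the pose commanded when the call began; what a row does not reach only later rows make up. A row lasts 1/8 s, in which the tool goes at most 62.5 mm and 10.7 degrees, less where a joint would pass 70% of its speed; a pose out of reach is approached as far as the arm can. A call with a gripper value outside its range is refused whole. The fingers move at their own pace and stop on an object; the grip force is fixed at half the most. Time passes only in rows, so rows that repeat a pose let the fingers close. It gives the time, the measured TCP pose, the force and the opening at its end, in the units of the state.
- ctrl.get_obs(): the state, without advancing time (a new reading comes with each control period).
- ctrl.get_image(name): name is "scene" or "top" or "wrist"; returns a dict with "pixels" (420x560x3 uint8, blue, green, red), "intrinsics" (3x3 intrinsics, pixels), "rvec" (rotation vector, rad) and "tvec" (3), from world to camera coordinates, as OpenCV has them. Camera axes: x right, y down, z forward; pixel columns grow to the right and rows downward; lengths in mm; the calibration is good to about 2 mm. A picture is of the moment at which its call begins. There is no depth.
- ctrl.close_job(): hands the job in, once; it reports no verdict.
The state is a dict: "t": time; "qpos": joint angles; "qvel": joint speeds; "joint_torque": joint torques, N m; "ee_pos": TCP position; "orientation": TCP orientation; "ft_force": force on the tool from outside, world axes, zero at the start; "moment": the same for the moment, N m; "width": finger opening in mm.
Only numpy, scipy, OpenCV 4.12 (cv2) and the standard library are available. Lean on these libraries where they do the work, as an engineer would, in place of code of your own. Each camera call takes 0.05 s, during which the arm holds its last target.

## Task

Close the steel sample chamber: pick up its round cover plate by the handle, turn it so that its three holes line up with the chamber's three studs, and lower it over them gently, without dropping it, until it lies fully home. Then swing the chamber's clamp arm all the way in over the plate, and let go. Leave the bottle, the bowl and the jar alone.

Things in the scene. Friction and masses are not known exactly. Their poses are not given: they have to be found in the camera images.
- cover: Cover plate: aluminium disc, diameter 120 mm, 10 mm thick, 0.3 to 0.55 kg, flat on the green mat (mat top 3 mm above the bench). Origin: centre of its underside, z up. Three like through holes, diameter 13.5, centres 47 mm from the disc's centre at 0, +120 and -120 degrees from its x axis. Handle on top along its x axis. Any of the three turned positions on the studs is right.
- handle (a point): Middle of the cover's bridge handle, 44 mm above the cover's origin. The bar runs along the cover's x axis: 60 mm long (x), 12 wide (y), 12 high; below it 28 mm of free space above the plate, between two end posts 40 mm apart.
- hole0 (a point): Centre of the cover's hole on its +x axis, at the level of the plate's top face.
- chamber: Sample chamber: fixed steel drum, diameter 124, open on top. Origin: centre of its underside, on the mat; z up. The flat rim, seat of the plate, is 60 mm above the origin: when home the plate's origin is there and the studs stand 10 mm out of the plate. Three studs at +60, 180 and -60 degrees from its x axis, 47 mm from its centre. The clamp's post is on its +x side.
- stud0 (a point): Tip of the stud at +60 degrees, 80 mm above the chamber's origin. Each stud: 20 mm tall above the rim, diameter 10 for 13 mm, then tapering to 4 mm at the tip.
- stud1 (a point): Tip of the stud at 180 degrees.
- stud2 (a point): Tip of the stud at -60 degrees.
- clamp (a joint): Angle of the clamp arm about its upright post, rad: 0 = fully in against its stop, pointing at the chamber's centre, over the plate's edge; grows anticlockwise seen from above as it swings out, to a stop at 2.0. Starts at 1.3 to 1.8, clear of the plate. Light even friction (about 1.5 N at the pin); stays where left. If the plate is not home the arm runs into it.
- clamp_pivot (a point): On the post's axis, 85 mm from the chamber's centre along its +x, at the level of the arm's underside, 72.5 mm above the chamber's origin (2.5 mm above the plate when home). The arm is 16 mm wide, 8 thick, and reaches 42 mm from the post's axis; its round hub (diameter 20) rises 1 mm above it.
- clamp_pin (a point): Top of the arm's finger pin: black, upright, round, diameter 12, standing 36 mm above the arm (top 44 mm above the arm's underside), 30 mm from the post's axis. At clamp angle q it lies from the pivot in the direction 180 degrees + q from the chamber's x axis. Its top is 56 mm above the rim: carry the plate over or round it.
- bottle: White bottle, diameter 66 mm, 170 mm tall, a bystander; origin at its underside.
- bowl: Dark bowl, diameter 120 mm, 70 mm high, a bystander; origin at its underside.
- jar: Small glass jar with a white cap, diameter 50 mm, 55 mm tall, a bystander; origin at its underside.
- seat (a point): Centre of the chamber's rim plane, 60 mm above the chamber's origin: the place of the cover's origin when home.
Mind the look-alikes: they are no part of the job. Of the things like the cover, leave any that is blue or brown; of the rest the smaller one is meant.

How it is judged:
By the outcome, as a careful person would: the job done as asked, in the order asked, and still so for the second after the job is handed in, with the robot touching nothing.
It also fails if it takes over 58 s, if anything falls off the work surface, if the arm or the gripper's body presses on something with over 40 N, if the wrist force passes 120 N, or if a joint passes its speed limit or range.

## Working session

There is one attempt and no reset: what is moved stays moved. The work goes in short steps, Python scripts to look and compute and a shell command to move; the robot and the scene stay as the last step left them, time stands still between calls to the robot, and variables do not carry over. Pictures are saved under pics/ and viewed, and the job is handed in when it is done.

```bash
ls; mkdir -p pics; cat > h.py <<'E'
import numpy as np, cv2
from workcell import ctrl
def snap(n,f):
    d=ctrl.get_image(n); cv2.imwrite('pics/'+f+'.png',d['pixels']); np.savez('pics/'+f+'.npz',**{k:np.array(v) for k,v in d.items()}); return d
def load(f): return dict(np.load('pics/'+f+'.npz'))
def ray(d,u,v):
    R,_=cv2.Rodrigues(np.array(d['rvec'],float)); t=np.array(d['tvec'],float).ravel()
    K=np.array(d['intrinsics'])
    return -R.T@t, R.T@np.linalg.inv(K)@np.array([u,v,1.])
def onz(d,u,v,z):
    c,r=ray(d,u,v); return c+r*(z-c[2])/r[2]
def proj(d,P):
    p,_=cv2.projectPoints(np.array(P,float).reshape(-1,3),np.array(d['rvec'],float),np.array(d['tvec'],float),np.array(d['intrinsics'],float),None); return p.reshape(-1,2)
E
python3 - <<'E'
from h import *
for n in ['scene','top','wrist']:
    d=snap(n,n+'0'); print(n,ray(d,280,210))
o=ctrl.get_obs(); print(o); print(ctrl.tips_ahead)
E
```

```text
pics
scene (array([1199.70424259,  264.97725542, 1296.1082021 ]), array([-0.50564163, -0.08965361, -0.85808178]))
top (array([ 253.47967055,  170.89903539, 1199.4896141 ]), array([ 0.2158468 , -0.0293642 , -0.97615707]))
wrist (array([ 75.26222363, 623.19905557, 384.46235057]), array([ 0.26150648, -0.04723661, -0.96427032]))
{'t': 0.15, 'qpos': array([ 1.32103097e+00,  4.23677611e-01,  1.63047678e+00, -2.20311681e-05,
        1.08861743e+00, -1.89676904e-02]), 'qvel': array([ 0.00017696, -0.00364061, -0.00306284, -0.00048306, -0.00050344,
        0.00052383]), 'joint_torque': array([-7.74698287e-05, -5.44985497e+01, -2.73917395e+01,  6.44179014e-02,
        2.04648898e-02, -7.89459659e-05]), 'ee_pos': array([142.83044816, 608.03729348, 230.08738753]), 'orientation': array([-1.5643637 ,  0.18132555, -0.18110736]), 'ft_force': array([-0.08294113, -0.42911111,  0.31660416]), 'moment': array([ 0.05029347, -0.05283182, -0.01150184]), 'width': 87.92984385225628}
8.0
```

View pics/scene0.png

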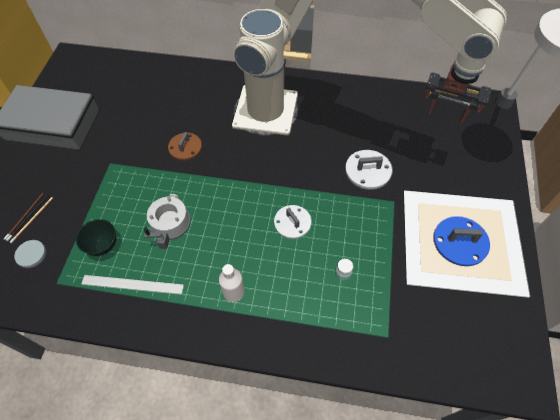

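View pics/top0.png

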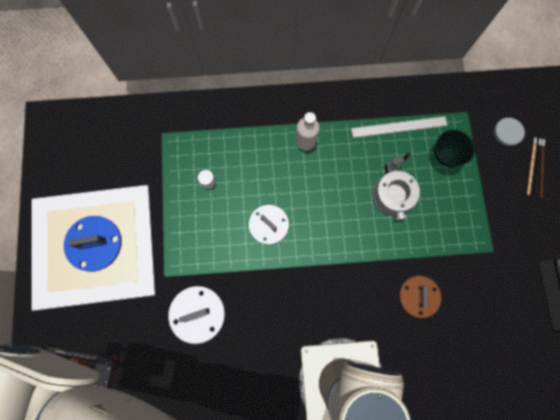

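View pics/wrist0.png

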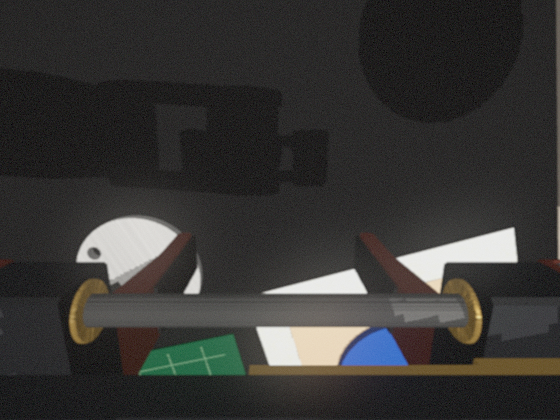

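Cover-like things (top image): white disc on the mat (269,224), larger white disc off the mat (196,315), blue (93,243), brown (421,297). Blue and brown are excluded, and the smaller of the other two is the one on the mat at (269,224). Next is a close crop to check that choice, plus the chamber.

```bash
python3 - <<'E'
from h import *
d=load('top0'); im=d['pixels']
a=cv2.resize(im[190:260,230:310],None,fx=5,fy=5,interpolation=cv2.INTER_CUBIC)
b=cv2.resize(im[145:225,365:445],(400,400),interpolation=cv2.INTER_CUBIC)
cv2.imwrite('pics/crop0.png',np.hstack([a,b[:350]]))
s=load('scene0')['pixels']
a=cv2.resize(s[185:255,255:335],None,fx=5,fy=5,interpolation=cv2.INTER_CUBIC)
b=cv2.resize(s[185:255,130:210],None,fx=5,fy=5,interpolation=cv2.INTER_CUBIC)
cv2.imwrite('pics/crop1.png',np.hstack([a,b]))
hsv=cv2.cvtColor(im,cv2.COLOR_BGR2HSV)
m=((hsv[...,1]<60)&(hsv[...,2]>150)).astype(np.uint8)
cs,_=cv2.findContours(m,cv2.RETR_EXTERNAL,cv2.CHAIN_APPROX_NONE)
for c in cs:
    if cv2.contourArea(c)>150:
        (x,y),(A,B),ang=cv2.fitEllipse(c); p=onz(d,x,y,13); 
        print((round(x),round(y)),A,B,cv2.contourArea(c),p.round(1), np.linalg.norm(onz(d,x+A/2,y,13)-onz(d,x-A/2,y,13)))
E
```

```text
(65, 411) 19.316621780395508 65.19627380371094 756.5 [-11.3 776.7  13. ] 53.70457817355974
(375, 422) 64.38903045654297 104.98957061767578 1323.0 [-105.8  -81.1   13. ] 178.65917947789217
(30, 389) 56.70335006713867 88.60636138916016 2278.0 [ 54.6 876.6  13. ] 159.27687462580056
(339, 379) 78.36509704589844 84.50739288330078 2392.0 [15.8  6.7 13. ] 221.97556219987283
(196, 315) 54.13767623901367 56.792659759521484 2413.5 [222.5 404.3  13. ] 158.00305946705768
(268, 224) 39.91950225830078 40.424903869628906 1266.0 [474.5 174.7  13. ] 122.1192947944201
(91, 248) 126.43942260742188 144.0321502685547 13040.0 [442.7 713.2  13. ] 381.30170673244385
(399, 192) 39.282569885253906 43.81722640991211 1289.0 [ 546.3 -237.8   13. ] 122.43520660019774
(205, 177) 14.69476318359375 15.741857528686523 179.5 [640.3 361.4  13. ] 46.06233804886582
(510, 131) 22.266407012939453 25.801973342895508 449.5 [ 721.5 -623.1   13. ] 71.83509741781269
(396, 127) 8.896309852600098 149.2025909423828 767.0 [ 761.8 -259.6   13. ] 28.72044440785189
(308, 125) 19.05088996887207 23.531272888183594 338.0 [787.6  23.3  13. ] 61.48096493563401
(62, 161) 129.31968688964844 287.0594787597656 9789.5 [726.  809.4  13. ] 408.1074991150278
(520, 37) 68.53557586669922 99.6163330078125 4808.0 [1056.  -726.6   13. ] 233.22838067818466
```

View pics/crop0.png

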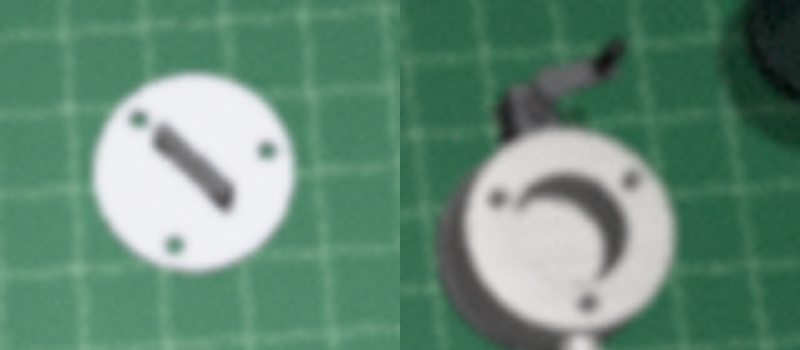

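View pics/crop1.png

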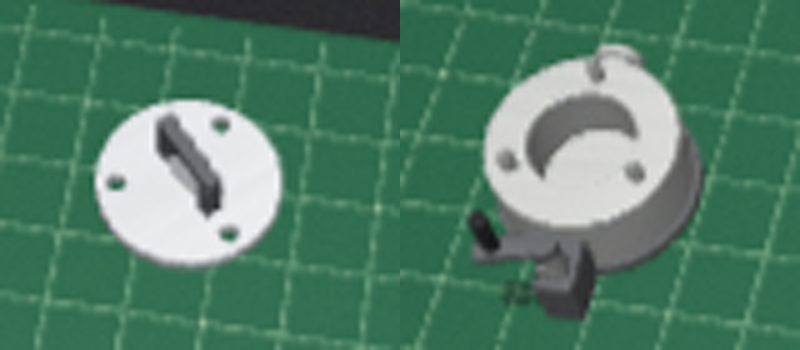

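The crop confirms it: white disc on the mat, measured Ø122 mm, handle along the line from hole0 at top-image (257.6,213.6). Now measuring the holes, studs and pin from both views.

```bash
python3 - <<'E'
from h import *
T=load('top0'); S=load('scene0')
def dark(d,u,v,w,dark=True):
    g=cv2.cvtColor(d['pixels'],cv2.COLOR_BGR2GRAY).astype(float)
    u0,v0=int(round(u)),int(round(v)); p=g[v0-w:v0+w+1,u0-w:u0+w+1]
    wt=np.clip(np.percentile(p,75)-p-15,0,None); yy,xx=np.mgrid[-w:w+1,-w:w+1]
    return u0+(wt*xx).sum()/wt.sum(), v0+(wt*yy).sum()/wt.sum()
# cover
for n,d,hs in (('top',T,[(138,118),(267,150),(174,244)]),('scene',S,[(116,182),(221,124),(229,232)])):
    ox,oy=(230,190) if n=='top' else (255,185)
    P=np.array([onz(d,*dark(d,ox+x/5,oy+y/5,3),10)[:2] for x,y in hs]); c=P.mean(0)
    print(n,'cover c',c.round(1),'r',np.linalg.norm(P-c,axis=1).round(1),'ang',np.degrees(np.arctan2(*(P-c).T[::-1])).round(1), P.round(1).tolist())
# studs
for n,d,hs in (('top',T,[(98,198),(232,180),(187,302)]),('scene',S,[(108,160),(235,172),(197,72)])):
    ox,oy=(365,145) if n=='top' else (130,185)
    for z in (63,73,83):
        P=np.array([onz(d,*dark(d,ox+x/5,oy+y/5,3),z)[:2] for x,y in hs]); c=P.mean(0)
        print(n,z,'studs c',c.round(1),'r',np.linalg.norm(P-c,axis=1).round(1),'ang',np.degrees(np.arctan2(*(P-c).T[::-1])).round(1))
# rim ellipse
for n,d,(u,v) in (('top',T,(399,190)),('scene',S,(168,213))):
    hsv=cv2.cvtColor(d['pixels'],cv2.COLOR_BGR2HSV)
    for th in (150,165,180):
        m=((hsv[...,1]<60)&(hsv[...,2]>th)).astype(np.uint8)
        cs,_=cv2.findContours(m,cv2.RETR_EXTERNAL,cv2.CHAIN_APPROX_NONE)
        for c in cs:
            if len(c)>30 and cv2.pointPolygonTest(c,(u,v),True)>-15 and cv2.contourArea(c)<2000:
                hu=cv2.convexHull(c); e=cv2.fitEllipse(hu); p=onz(d,*e[0],63); print(n,th,e,p.round(1))
# pin top  (top crop (612,45) ; scene crop (480,218))
for n,d,(u,v) in (('top',T,(365+(620-400)/5,145+42/5)),('scene',S,(130+(478-400)/5,185+215/5))):
    print(n,'pin',onz(d,u,v,3+72.5+44).round(1))
Rm=cv2.Rodrigues(np.array([-1.5643637 ,  0.18132555, -0.18110736]))[0]; print(Rm.round(3))
E
```

```text
top cover c [475.1 173.5] r [44.4 46.4 46.6] ang [ 41.4 -76.8 160.3] [[508.4, 202.9], [485.7, 128.4], [431.2, 189.3]]
scene cover c [475.1 177.1] r [47.9 47.7 48.2] ang [-78.3 162.1  42. ] [[484.8, 130.2], [429.7, 191.7], [510.9, 209.3]]
top 63 studs c [ 539.4 -223.5] r [46.1 48.  47.1] ang [  64.2  -55.9 -177.8]
top 73 studs c [ 536.9 -220. ] r [45.7 47.6 46.6] ang [  64.2  -55.9 -177.8]
top 83 studs c [ 534.3 -216.5] r [45.3 47.1 46.2] ang [  64.2  -55.9 -177.8]
scene 63 studs c [ 534.8 -220.4] r [45.4 47.9 48.8] ang [ -55.1   61.9 -174. ]
scene 73 studs c [ 540.2 -216.5] r [45.  47.6 48.4] ang [ -55.1   61.9 -174. ]
scene 83 studs c [ 545.6 -212.5] r [44.6 47.2 48. ] ang [ -55.1   61.9 -174. ]
top 150 ((398.9231262207031, 193.1950225830078), (39.74822235107422, 47.87873077392578), 162.58544921875) [ 529.2 -220.8   63. ]
top 165 ((398.3940734863281, 190.5493621826172), (38.50878143310547, 41.50119400024414), 119.30846405029297) [ 537.5 -220.3   63. ]
top 180 ((398.26318359375, 190.57749938964844), (37.64295196533203, 40.6685791015625), 116.35401153564453) [ 537.4 -219.9   63. ]
scene 150 ((166.0880889892578, 212.37025451660156), (34.069435119628906, 40.52436065673828), 57.223201751708984) [ 539.  -217.9   63. ]
scene 165 ((166.0972900390625, 212.2759552001953), (33.144710540771484, 40.318634033203125), 55.53440475463867) [ 538.7 -217.9   63. ]
scene 180 ((165.81814575195312, 212.82192993164062), (32.126651763916016, 39.18324661254883), 69.03253173828125) [ 540.7 -218.2   63. ]
top pin [ 631.5 -247.   119.5]
scene pin [ 630.8 -240.1  119.5]
[[ 0.973 -0.     0.229]
 [-0.229 -0.001  0.973]
 [-0.    -1.    -0.001]]
```

Cover is at about (475,175), with the handle at 41.6°. The chamber is at about (538,-219) with yaw about 3.8°, and the clamp at q≈1.77. These agree with the given sizes (hole radius 47±1.5). Moving above the cover.

```bash
python3 -m creep '[{"tx":60,"ty":-60,"rz":-0.18},{"tx":120,"ty":-120,"rz":-0.36},{"tx":160,"ty":-165,"rz":-0.54},{"tx":190,"ty":-210,"rz":-0.72},{"tx":220,"ty":-255,"rz":-0.9},{"tx":250,"ty":-300,"rz":-1.08},{"tx":280,"ty":-345,"rz":-1.26},{"tx":300,"ty":-380,"rz":-1.44},{"tx":315,"ty":-410,"tz":-20,"rz":-1.62},{"tx":332,"ty":-433,"tz":-40,"rz":-1.8}]'
python3 -m creep '[{"tz":-10,"rz":-0.18},{"tz":-20,"rz":-0.36},{"tz":-30,"rz":-0.38},{"tz":-30,"rz":-0.38},{"tz":-30,"rz":-0.38}]'
python3 - <<'E'
from h import *
d=snap('wrist','wrist1'); o=ctrl.get_obs(); print(o['t'],o['ee_pos'],o['qpos'].round(2)); print(cv2.Rodrigues(o['orientation'])[0].round(3)); print(ray(d,280,210))
print(proj(d,[[475,175,13],[508,204,13],[485,129,13],[430,190,13],[475,175,53]]))
E
```

```text
0.2 [142.8919824  608.14578022 230.247718  ] [ 1.32  0.42  1.63 -0.    1.09 -0.02]
[[ 0.973 -0.     0.229]
 [-0.229 -0.001  0.973]
 [ 0.    -1.    -0.001]]
(array([ 75.27275948, 623.24088872, 384.5601328 ]), array([ 0.2615531 , -0.04705017, -0.96426679]))
[[ 51.8506914  453.214909  ]
 [ 77.63676551 465.79800292]
 [ 26.95116115 463.15437104]
 [ 49.09288044 429.08173958]
 [ 32.39022577 481.84161791]]schema error: expected keys tx, ty, tz, rx, ry, rz, fingers
schema error: expected keys tx, ty, tz, rx, ry, rz, fingers
```

View pics/wrist1.png

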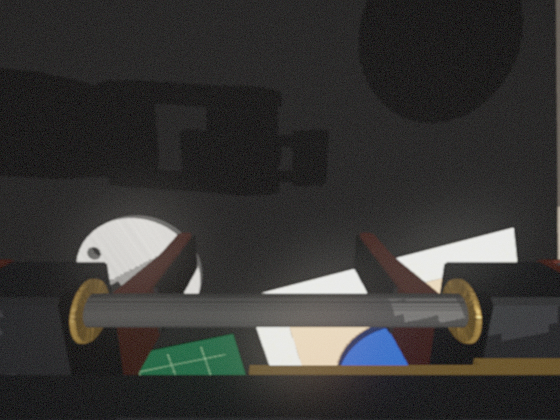

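Both calls were refused because every row needs all seven keys, so the picture is unchanged and nothing moved. Sending them again in full.

```bash
python3 -m creep '[{"tx":60,"ty":-60,"tz":0,"rx":0,"ry":0,"rz":-0.18,"fingers":0},{"tx":110,"ty":-110,"tz":0,"rx":0,"ry":0,"rz":-0.36,"fingers":0},{"tx":150,"ty":-155,"tz":0,"rx":0,"ry":0,"rz":-0.54,"fingers":0},{"tx":190,"ty":-205,"tz":0,"rx":0,"ry":0,"rz":-0.72,"fingers":0},{"tx":220,"ty":-255,"tz":0,"rx":0,"ry":0,"rz":-0.9,"fingers":0},{"tx":250,"ty":-300,"tz":0,"rx":0,"ry":0,"rz":-1.08,"fingers":0},{"tx":280,"ty":-345,"tz":0,"rx":0,"ry":0,"rz":-1.26,"fingers":0},{"tx":300,"ty":-380,"tz":-10,"rx":0,"ry":0,"rz":-1.44,"fingers":0},{"tx":315,"ty":-410,"tz":-20,"rx":0,"ry":0,"rz":-1.62,"fingers":0},{"tx":332,"ty":-433,"tz":-40,"rx":0,"ry":0,"rz":-1.8,"fingers":0}]'
python3 -m creep '[{"tx":0,"ty":0,"tz":-10,"rx":0,"ry":0,"rz":-0.18,"fingers":0},{"tx":0,"ty":0,"tz":-20,"rx":0,"ry":0,"rz":-0.36,"fingers":0},{"tx":0,"ty":0,"tz":-30,"rx":0,"ry":0,"rz":-0.38,"fingers":0},{"tx":0,"ty":0,"tz":-30,"rx":0,"ry":0,"rz":-0.38,"fingers":0}]'
cat > w1.py <<'E'
import sys
from h import *
n=sys.argv[1]
d=snap('wrist',n); o=ctrl.get_obs(); print(o['t'],o['ee_pos'],o['qpos'].round(2),o['width'],o['ft_force'].round(1)); R=cv2.Rodrigues(o['orientation'])[0]; print(R.round(3),'jaw',np.degrees(np.arctan2(R[1,2],R[0,2])).round(2)); print(ray(d,280,210))
E
python3 w1.py wrist2
```

```text
t: 1.45
ee_pos: [475.9, 174.1, 190.9]
orientation: [-0.949, 1.544, -1.544]
ft_force: [0.6, -0.1, 0.7]
width: 87.4
t: 1.95
ee_pos: [474.4, 175.3, 160.0]
orientation: [-0.691, 1.794, -1.794]
ft_force: [1.3, 0.3, 0.2]
width: 87.4
2.0 [474.70406128 175.45497633 160.42433933] [ 0.33  0.35  1.94 -0.    0.85  1.17] 87.95383264672913 [-0.3  0.4  0.5]
[[-0.743 -0.001  0.67 ]
 [-0.67  -0.    -0.743]
 [ 0.001 -1.    -0.   ]] jaw -47.96
(array([524.62816792, 220.65356425, 314.32402689]), array([-0.18828541, -0.19022753, -0.96374078]))
```

View pics/wrist2.png

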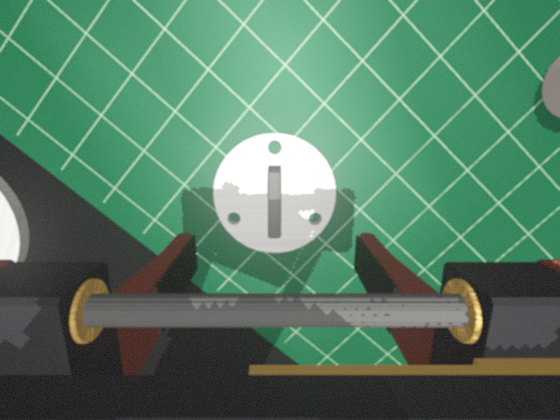

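The wrist view shows the disc at (275,193), handle along column 274 (rows 167–238), hole0 at (275,147) and the other holes at (234,218) and (315,218). The jaws line up well with the handle. Measuring it.

```bash
python3 - <<'E'
from h import *
d=load('wrist2')
g=d['pixels'].astype(int)
# green seen through holes
mk=((g[...,1]-g[...,2])>25).astype(np.uint8)
P=[]
for u,v in [(275,147),(234,218),(315,218)]:
    p=mk[v-10:v+11,u-10:u+11]; ys,xs=np.nonzero(p); print(len(xs),u-10+xs.mean(),v-10+ys.mean())
    P.append(onz(d,u-10+xs.mean(),v-10+ys.mean(),9)[:2])
P=np.array(P);c=P.mean(0);print(c,np.linalg.norm(P-c,axis=1),np.degrees(np.arctan2(*(P-c).T[::-1])))
for uv in [(274.5,167),(274.5,238)]: print(onz(d,*uv,53))
print(onz(d,275,193,13))
E
```

```text
111 274.2432432432432 146.6846846846847
57 233.96491228070175 216.78947368421052
58 314.2068965517241 217.24137931034483
[472.94973111 175.54009019] [46.93653912 46.97941278 47.09407455] [ 41.90505334 161.71323073 -78.14572882]
[498.03411724 197.53191113  53.        ]
[451.28580271 155.37648311  53.        ]
[475.28834019 176.49074794  13.        ]
```

Cover yaw is 41.9° at (474,175.7), radii 47.0, matching the tool. Descending and gripping.

```bash
python3 -m creep '[{"tx":0,"ty":0,"tz":-40,"rx":0,"ry":0,"rz":0,"fingers":0},{"tx":0,"ty":0,"tz":-80,"rx":0,"ry":0,"rz":0,"fingers":0},{"tx":0,"ty":0,"tz":-110,"rx":0,"ry":0,"rz":0,"fingers":0},{"tx":0,"ty":0,"tz":-124,"rx":0,"ry":0,"rz":0,"fingers":0},{"tx":0,"ty":0,"tz":-124,"rx":0,"ry":0,"rz":0,"fingers":128},{"tx":0,"ty":0,"tz":-124,"rx":0,"ry":0,"rz":0,"fingers":255},{"tx":0,"ty":0,"tz":-124,"rx":0,"ry":0,"rz":0,"fingers":255},{"tx":0,"ty":0,"tz":-124,"rx":0,"ry":0,"rz":0,"fingers":255},{"tx":0,"ty":0,"tz":-124,"rx":0,"ry":0,"rz":0,"fingers":255}]'
python3 w1.py wrist3
```

```text
t: 3.12
ee_pos: [475.2, 175.5, 37.1]
orientation: [-0.686, 1.795, -1.795]
ft_force: [-0.0, 0.6, -0.9]
width: 41.2
3.175 [475.07649838 175.46410033  36.94961864] [0.33 0.57 1.99 0.   0.58 1.17] 37.204452575851604 [ 0.3  0.4 -0.4]
[[-0.745  0.     0.668]
 [-0.668  0.    -0.745]
 [-0.    -1.     0.   ]] jaw -48.13
(array([525.21641074, 220.55634972, 191.57946946]), array([-0.18677449, -0.18891329, -0.96429314]))
```

View pics/wrist3.png

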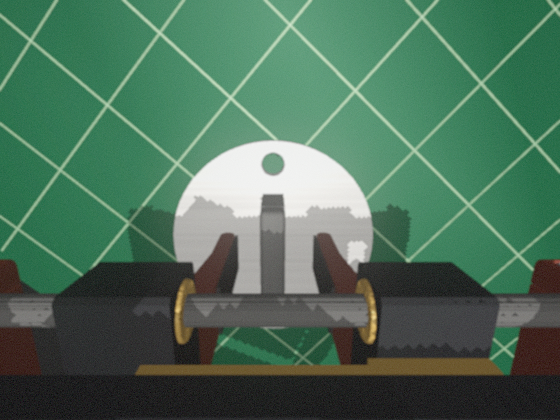

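The jaws are centred on the handle (bar at columns 261–285, hole0 at (273,164)) but still closing. Finishing the close before lifting.

```bash
python3 -m creep '[{"tx":0,"ty":0,"tz":0,"rx":0,"ry":0,"rz":0,"fingers":255},{"tx":0,"ty":0,"tz":0,"rx":0,"ry":0,"rz":0,"fingers":255},{"tx":0,"ty":0,"tz":0,"rx":0,"ry":0,"rz":0,"fingers":255},{"tx":0,"ty":0,"tz":0,"rx":0,"ry":0,"rz":0,"fingers":255},{"tx":0,"ty":0,"tz":0,"rx":0,"ry":0,"rz":0,"fingers":255},{"tx":0,"ty":0,"tz":0,"rx":0,"ry":0,"rz":0,"fingers":255}]'
```

```text
t: 3.92
ee_pos: [474.8, 175.4, 36.6]
orientation: [-0.687, 1.796, -1.796]
ft_force: [-0.9, 1.3, 1.1]
width: 11.8
```

Gripped at 11.8 mm, the bar's width. Now I'll lift straight up, then carry the plate high to a spot short of the chamber where the wrist camera sees the studs past the plate.

```bash
python3 -m creep '[{"tx":0,"ty":0,"tz":10,"rx":0,"ry":0,"rz":0,"fingers":255},{"tx":0,"ty":0,"tz":30,"rx":0,"ry":0,"rz":0,"fingers":255},{"tx":0,"ty":0,"tz":65,"rx":0,"ry":0,"rz":0,"fingers":255},{"tx":0,"ty":0,"tz":105,"rx":0,"ry":0,"rz":0,"fingers":255},{"tx":0,"ty":0,"tz":145,"rx":0,"ry":0,"rz":0,"fingers":255},{"tx":0,"ty":0,"tz":180,"rx":0,"ry":0,"rz":0,"fingers":255},{"tx":0,"ty":-10,"tz":205,"rx":0,"ry":0,"rz":0,"fingers":255},{"tx":0,"ty":-30,"tz":213,"rx":0,"ry":0,"rz":0.04,"fingers":255},{"tx":0,"ty":-65,"tz":213,"rx":0,"ry":0,"rz":0.08,"fingers":255}]'
python3 -m creep '[{"tx":0,"ty":-45,"tz":0,"rx":0,"ry":0,"rz":0.06,"fingers":255},{"tx":0,"ty":-90,"tz":0,"rx":0,"ry":0,"rz":0.12,"fingers":255},{"tx":0,"ty":-135,"tz":0,"rx":0,"ry":0,"rz":0.18,"fingers":255},{"tx":0,"ty":-180,"tz":0,"rx":0,"ry":0,"rz":0.24,"fingers":255},{"tx":2,"ty":-225,"tz":0,"rx":0,"ry":0,"rz":0.3,"fingers":255},{"tx":4,"ty":-270,"tz":0,"rx":0,"ry":0,"rz":0.303,"fingers":255},{"tx":6,"ty":-315,"tz":0,"rx":0,"ry":0,"rz":0.303,"fingers":255},{"tx":8,"ty":-360,"tz":0,"rx":0,"ry":0,"rz":0.303,"fingers":255},{"tx":10,"ty":-400,"tz":0,"rx":0,"ry":0,"rz":0.303,"fingers":255},{"tx":12,"ty":-425,"tz":0,"rx":0,"ry":0,"rz":0.303,"fingers":255}]'
python3 -m creep '[{"tx":0,"ty":-7,"tz":0,"rx":0,"ry":0,"rz":0,"fingers":255},{"tx":0,"ty":-7,"tz":0,"rx":0,"ry":0,"rz":0,"fingers":255},{"tx":0,"ty":-7,"tz":0,"rx":0,"ry":0,"rz":0,"fingers":255},{"tx":0,"ty":-7,"tz":0,"rx":0,"ry":0,"rz":0,"fingers":255}]'
python3 w1.py wrist4; python3 -c "
from h import *
snap('scene','scene4'); snap('top','top4')"
```

```text
t: 5.05
ee_pos: [475.2, 110.2, 251.0]
orientation: [-0.748, 1.74, -1.741]
ft_force: [0.8, 0.2, -2.9]
width: 11.7
t: 6.3
ee_pos: [486.5, -316.2, 249.8]
orientation: [-0.957, 1.538, -1.538]
ft_force: [-0.3, 0.3, -3.1]
width: 11.7
t: 6.8
ee_pos: [487.0, -320.6, 249.8]
orientation: [-0.958, 1.537, -1.536]
ft_force: [-0.3, -0.1, -3.1]
width: 11.5
6.85 [ 487.07969166 -320.74090429  249.79337842] [-0.6   0.34  1.71  0.    1.09 -0.15] 11.89296505366742 [-0.2 -0.1 -3.2]
[[-0.44   0.     0.898]
 [-0.898  0.    -0.44 ]
 [-0.    -1.    -0.   ]] jaw -26.12
(array([ 516.35226855, -259.70487104,  404.24855553]), array([-0.10310657, -0.24535687, -0.96415934]))
```

View pics/wrist4.png

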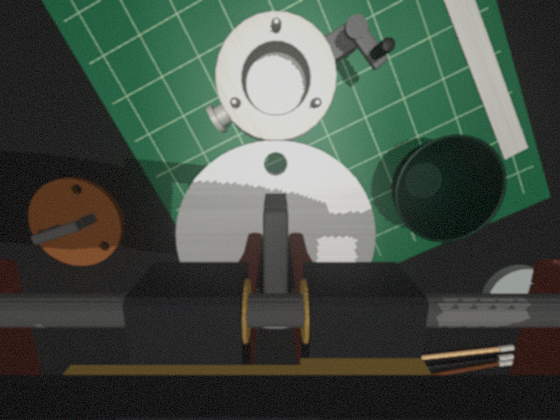

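View pics/scene4.png

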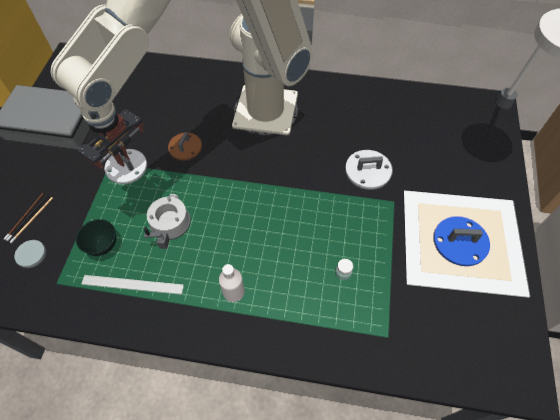

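Wrist view: chamber rim centred near (276,78), studs at (276,26), (235,102) and (316,102), clamp pin near (385,45), and the held plate's hole0 at (275,163). Zooming in to locate the tips.

```bash
python3 - <<'E'
from h import *
d=load('wrist4'); im=d['pixels']
a=cv2.resize(im[0:180,200:400],None,fx=4,fy=4,interpolation=cv2.INTER_CUBIC)
cv2.imwrite('pics/crop4.png',a[:600])
cv2.imwrite('pics/crop4b.png',cv2.resize(im[130:280,160:400],None,fx=3,fy=3,interpolation=cv2.INTER_CUBIC))
E
```

```text
(no output)
```

View pics/crop4.png

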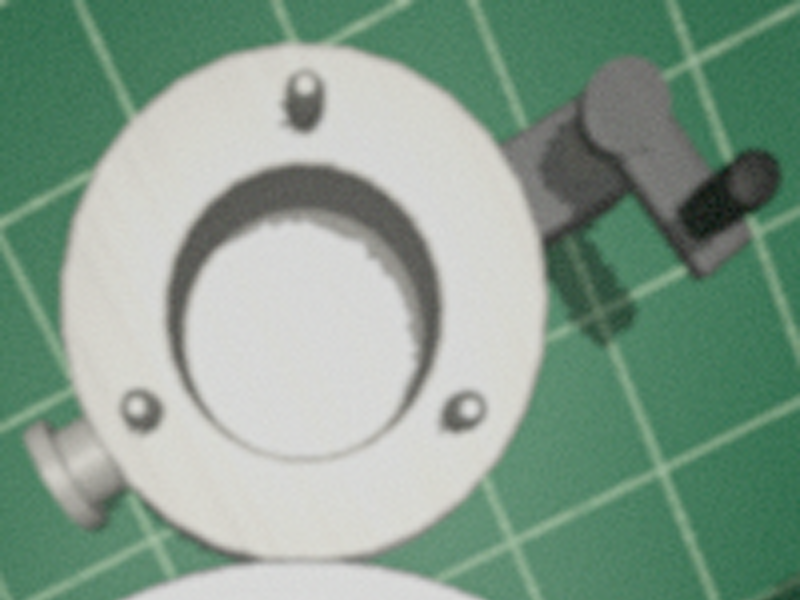

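View pics/crop4b.png

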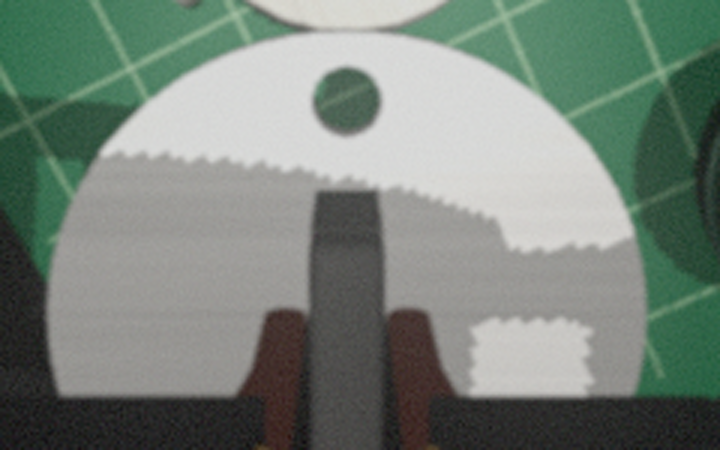

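```bash
python3 - <<'E'
from h import *
d=load('wrist4')
P=np.array([onz(d,(x+.5)/4-.5+200,(y+.5)/4-.5,83)[:2] for x,y in [(305,82),(140,407),(467,407)]])
c=P.mean(0);print('tips',P.round(1).tolist(),c,np.linalg.norm(P-c,axis=1),np.degrees(np.arctan2(*(P-c).T[::-1])))
P3=np.array([60,180,-60])
# hub, pin
print('pivot',onz(d,(628+.5)/4+199.5,(105+.5)/4-.5,3+72.5+9),'pin',onz(d,(755+.5)/4+199.5,(180+.5)/4-.5,119.5))
# rim ellipse
x=lambda X,Y:((X+.5)/4+199.5,(Y+.5)/4-.5)
L=onz(d,*x(62,300),63);R=onz(d,*x(547,300),63);U=onz(d,*x(310,42),63);D=onz(d,*x(310,560),63)
print('rim',(L+R)/2,(U+D)/2,np.linalg.norm(L-R),np.linalg.norm(U-D))
# held plate
h=onz(d,(347+.5)/3-.5+160,(101+.5)/3-.5+130,226.2); print('hole0',h)
t=np.array([487.08,-320.74]); print('rel TCP',h[:2]-t,np.linalg.norm(h[:2]-t),np.degrees(np.arctan2(*(h[:2]-t)[::-1])))
# left/right edges at rows: 
for y in (300,): 
  l=onz(d,(46.5)/3-.5+160,(y+.5)/3-.5+130,226.2); r=onz(d,(647.5)/3-.5+160,(y+.5)/3-.5+130,226.2); print(l,r,(l+r)/2,np.linalg.norm(l-r))
d2=load('wrist2'); 
# hole0 at grip
d3=load('wrist3'); h3=onz(d3,273,163.5,13); print('grip hole0',h3, h3[:2]-np.array([475,175.46]))
E
```

```text
tips [[557.4, -177.3], [490.2, -223.3], [561.7, -258.3]] [ 536.43813743 -219.62668568] [47.24142467 46.3854012  46.19962609] [  63.63981628 -175.48617975  -56.84663498]
pivot [ 621.61183245 -214.48071026   84.5       ] pin [ 628.36512173 -243.91668437  119.5       ]
rim [ 538.1152062 -216.5574784   63.       ] [ 537.9594466  -220.05940808   63.        ] 122.93749505999044 122.7048449392737
hole0 [ 506.90672327 -279.17204442  226.2       ]
rel TCP [19.82672327 41.56795558] 46.05424938523928 64.50019592809312
[ 435.54010542 -288.35380797  226.2       ] [ 543.22674589 -341.09785142  226.2       ] [ 489.38342566 -314.7258297   226.2       ] 119.9097437951116
grip hole0 [508.3029923  206.91530035  13.        ] [33.3029923  31.45530035]
```

The wrist-camera fit puts the chamber at (537,-219.5) with yaw 3.8°. The rim, top and scene views agree within 2 mm, and the studs' radius measures 46–47. From hole0 to stud0 is (+50.4,+101.8). I'll move over the studs, then descend to just above the tips.

```bash
python3 -m creep '[{"tx":8,"ty":16,"tz":0,"rx":0,"ry":0,"rz":0,"fingers":255},{"tx":25,"ty":50,"tz":0,"rx":0,"ry":0,"rz":0,"fingers":255},{"tx":40,"ty":82,"tz":0,"rx":0,"ry":0,"rz":0,"fingers":255},{"tx":50.4,"ty":101.8,"tz":-10,"rx":0,"ry":0,"rz":0,"fingers":255},{"tx":50.4,"ty":101.8,"tz":-40,"rx":0,"ry":0,"rz":0,"fingers":255},{"tx":50.4,"ty":101.8,"tz":-75,"rx":0,"ry":0,"rz":0,"fingers":255},{"tx":50.4,"ty":101.8,"tz":-105,"rx":0,"ry":0,"rz":0,"fingers":255},{"tx":50.4,"ty":101.8,"tz":-122,"rx":0,"ry":0,"rz":0,"fingers":255},{"tx":50.4,"ty":101.8,"tz":-127,"rx":0,"ry":0,"rz":0,"fingers":255},{"tx":50.4,"ty":101.8,"tz":-127,"rx":0,"ry":0,"rz":0,"fingers":255}]'
python3 w1.py wrist5; python3 - <<'E'
from h import *
im=load('wrist5')['pixels']; cv2.imwrite('pics/crop5.png',cv2.resize(im[120:300,160:400],None,fx=3,fy=3,interpolation=cv2.INTER_CUBIC))
d=snap('scene','scene5'); cv2.imwrite('pics/crop5s.png',cv2.resize(d['pixels'][140:270,80:260],None,fx=4,fy=4,interpolation=cv2.INTER_CUBIC))
E
```

```text
t: 8.2
ee_pos: [537.9, -219.8, 123.2]
orientation: [-0.957, 1.537, -1.538]
ft_force: [0.5, -0.1, -3.4]
width: 11.7
8.25 [ 538.03330687 -219.97075065  123.59696578] [-0.41  0.5   1.8   0.    0.84  0.05] 12.099317819402112 [ 0.8 -0.4 -4.2]
[[-0.441  0.001  0.897]
 [-0.897 -0.001 -0.441]
 [-0.    -1.     0.002]] jaw -26.19
(array([ 567.11211239, -158.87762352,  277.6551256 ]), array([-0.10260453, -0.24568072, -0.96413043]))
```

View pics/crop5.png

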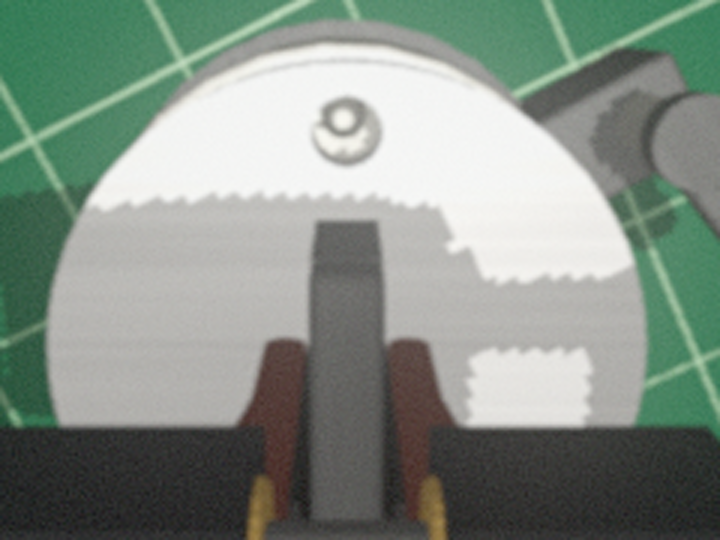

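View pics/crop5s.png

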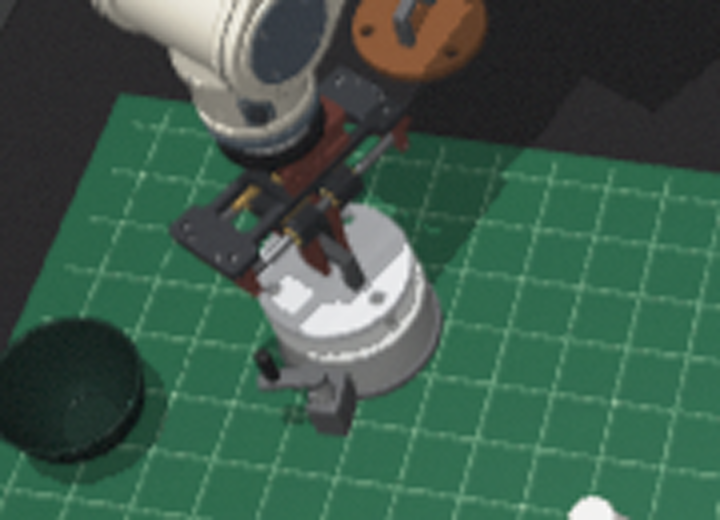

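Stud0's tip shows inside hole0: tip at crop (344,120), hole centre (346,130). Computing the residual offset.

```bash
python3 - <<'E'
from h import *
d=load('wrist5'); f=lambda x,y:((x+.5)/3+159.5,(y+.5)/3+119.5)
for tz in (123.3,): 
    h=onz(d,*f(346,130),tz-23.6); t=onz(d,*f(344,119),83); print(h,t,(t-h)[:2])
    a=np.radians(63.8); e=np.array([np.cos(a),np.sin(a)]); v=(t-h)[:2]; print('along',v@e,'lat',v@[-e[1],e[0]])
o=ctrl.get_obs();print(o['ee_pos'])
E
```

```text
[ 557.7065871  -178.15284236   99.7       ] [ 557.45111796 -177.75179325   83.        ] [-0.25546914  0.4010491 ]
along 0.24705354364032178 lat 0.40628735039156416
[ 538.14146385 -220.105179    123.79606907]
```

Aligned within 0.5 mm. Lowering slowly in two stages, watching the force.

```bash
python3 -m creep '[{"tx":-0.2,"ty":0.4,"tz":-3,"rx":0,"ry":0,"rz":0,"fingers":255},{"tx":-0.2,"ty":0.4,"tz":-6,"rx":0,"ry":0,"rz":0,"fingers":255},{"tx":-0.2,"ty":0.4,"tz":-8,"rx":0,"ry":0,"rz":0,"fingers":255},{"tx":-0.2,"ty":0.4,"tz":-10,"rx":0,"ry":0,"rz":0,"fingers":255},{"tx":-0.2,"ty":0.4,"tz":-12,"rx":0,"ry":0,"rz":0,"fingers":255},{"tx":-0.2,"ty":0.4,"tz":-14,"rx":0,"ry":0,"rz":0,"fingers":255},{"tx":-0.2,"ty":0.4,"tz":-14,"rx":0,"ry":0,"rz":0,"fingers":255}]'
python3 w1.py wrist6
```

```text
t: 9.18
ee_pos: [537.0, -219.3, 108.5]
orientation: [-0.957, 1.538, -1.537]
ft_force: [0.3, -0.2, -2.9]
width: 11.8
9.225 [ 537.09974858 -219.37762846  108.57378793] [-0.41  0.52  1.81  0.    0.81  0.05] 12.059864686628519 [-0.1  0.2 -3.4]
[[-0.441 -0.     0.897]
 [-0.897  0.    -0.441]
 [ 0.    -1.    -0.   ]] jaw -26.19
(array([ 566.44778923, -158.48688484,  262.93041193]), array([-0.10364379, -0.24528575, -0.96411984]))
```

```bash
python3 -m creep '[{"tx":0,"ty":0,"tz":-2,"rx":0,"ry":0,"rz":0,"fingers":255},{"tx":0,"ty":0,"tz":-4,"rx":0,"ry":0,"rz":0,"fingers":255},{"tx":0,"ty":0,"tz":-6,"rx":0,"ry":0,"rz":0,"fingers":255},{"tx":0,"ty":0,"tz":-8,"rx":0,"ry":0,"rz":0,"fingers":255},{"tx":0,"ty":0,"tz":-9.5,"rx":0,"ry":0,"rz":0,"fingers":255},{"tx":0,"ty":0,"tz":-10.5,"rx":0,"ry":0,"rz":0,"fingers":255},{"tx":0,"ty":0,"tz":-11,"rx":0,"ry":0,"rz":0,"fingers":255},{"tx":0,"ty":0,"tz":-11,"rx":0,"ry":0,"rz":0,"fingers":255}]'
python3 w1.py wrist7; python3 - <<'E'
from h import *
im=load('wrist7')['pixels']; cv2.imwrite('pics/crop7.png',cv2.resize(im[100:300,130:430],None,fx=2.6,fy=2.6,interpolation=cv2.INTER_CUBIC))
E
```

```text
t: 10.22
ee_pos: [537.1, -219.4, 97.7]
orientation: [-0.957, 1.537, -1.537]
ft_force: [0.5, -0.2, -3.4]
width: 11.7
10.275 [ 537.18313679 -219.39157359   97.69537612] [-0.41  0.54  1.81  0.    0.79  0.05] 11.69003316675846 [-0.3 -0.7 -3.7]
[[-0.441  0.     0.897]
 [-0.897 -0.    -0.441]
 [-0.    -1.     0.   ]] jaw -26.19
(array([ 566.51806803, -158.51725485,  252.14508913]), array([-0.1033011 , -0.24543366, -0.96411897]))
```

View pics/crop7.png

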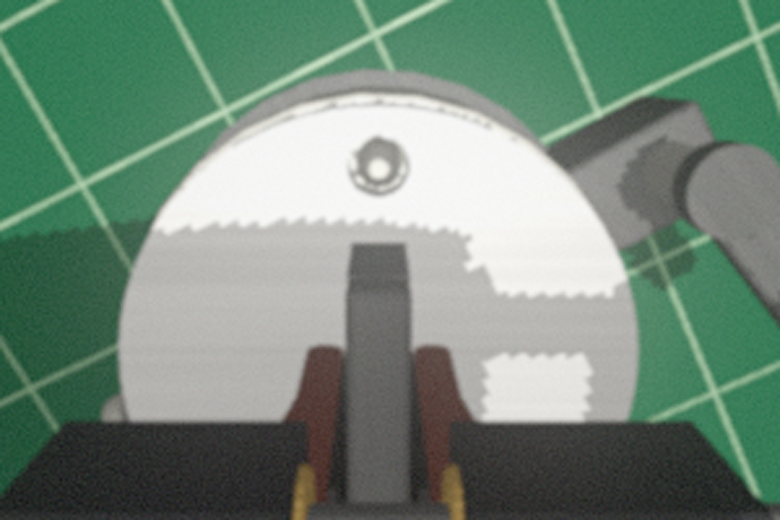

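Stud0 stands out through hole0, crop (379,168), and there is no contact force yet. About 1 mm is left, so I'll ease down to contact.

```bash
python3 -m creep '[{"tx":0,"ty":0,"tz":-0.5,"rx":0,"ry":0,"rz":0,"fingers":255},{"tx":0,"ty":0,"tz":-1,"rx":0,"ry":0,"rz":0,"fingers":255},{"tx":0,"ty":0,"tz":-1.2,"rx":0,"ry":0,"rz":0,"fingers":255},{"tx":0,"ty":0,"tz":-1.2,"rx":0,"ry":0,"rz":0,"fingers":255}]'
python3 -m creep '[{"tx":0,"ty":0,"tz":-0.3,"rx":0,"ry":0,"rz":0,"fingers":255},{"tx":0,"ty":0,"tz":-0.5,"rx":0,"ry":0,"rz":0,"fingers":255},{"tx":0,"ty":0,"tz":-0.5,"rx":0,"ry":0,"rz":0,"fingers":255}]'
```

```text
t: 10.78
ee_pos: [537.2, -219.4, 96.6]
orientation: [-0.957, 1.537, -1.537]
ft_force: [-1.1, 0.7, -0.1]
width: 12.0
t: 11.15
ee_pos: [537.2, -219.4, 96.6]
orientation: [-0.957, 1.537, -1.537]
ft_force: [-3.5, 1.2, 5.0]
width: 12.0
```

Contact came at TCP z=96.6, exactly the home height, with about 8 N of the weight transferred. Releasing, then lifting clear.

```bash
python3 -m creep '[{"tx":0,"ty":0,"tz":0,"rx":0,"ry":0,"rz":0,"fingers":200},{"tx":0,"ty":0,"tz":0,"rx":0,"ry":0,"rz":0,"fingers":130},{"tx":0,"ty":0,"tz":0,"rx":0,"ry":0,"rz":0,"fingers":130},{"tx":0,"ty":0,"tz":0,"rx":0,"ry":0,"rz":0,"fingers":130},{"tx":0,"ty":0,"tz":0,"rx":0,"ry":0,"rz":0,"fingers":130},{"tx":0,"ty":0,"tz":0,"rx":0,"ry":0,"rz":0,"fingers":130}]'
python3 -m creep '[{"tx":0,"ty":0,"tz":5,"rx":0,"ry":0,"rz":0,"fingers":130},{"tx":0,"ty":0,"tz":20,"rx":0,"ry":0,"rz":0,"fingers":130},{"tx":0,"ty":0,"tz":50,"rx":0,"ry":0,"rz":0,"fingers":130},{"tx":0,"ty":-30,"tz":90,"rx":0,"ry":0,"rz":0,"fingers":130},{"tx":-25,"ty":-60,"tz":120,"rx":0,"ry":0,"rz":0,"fingers":130},{"tx":-45,"ty":-90,"tz":150,"rx":0,"ry":0,"rz":0,"fingers":150},{"tx":-45,"ty":-90,"tz":150,"rx":0,"ry":0,"rz":0,"fingers":200},{"tx":-45,"ty":-90,"tz":150,"rx":0,"ry":0,"rz":0,"fingers":200}]'
python3 w1.py wrist8; python3 - <<'E'
from h import *
im=load('wrist8')['pixels']; cv2.imwrite('pics/crop8.png',cv2.resize(im[0:190,180:430],None,fx=3.1,fy=3.1,interpolation=cv2.INTER_CUBIC))
E
```

```text
t: 11.9
ee_pos: [537.1, -219.4, 95.9]
orientation: [-0.957, 1.537, -1.537]
ft_force: [-0.2, 0.1, -0.1]
width: 42.8
t: 12.9
ee_pos: [492.0, -308.9, 246.1]
orientation: [-0.957, 1.538, -1.537]
ft_force: [-0.2, 0.4, -0.3]
width: 20.3
12.95 [ 492.04511127 -308.45674827  245.45245448] [-0.58  0.34  1.72  0.    1.08 -0.12] 19.820482813996602 [ 0.4  0.2 -0.4]
[[-0.441 -0.001  0.898]
 [-0.898  0.001 -0.441]
 [-0.    -1.    -0.001]] jaw -26.17
(array([ 521.42030583, -248.09828667,  400.58129858]), array([-0.10317641, -0.24515121, -0.96420418]))
```

View pics/crop8.png

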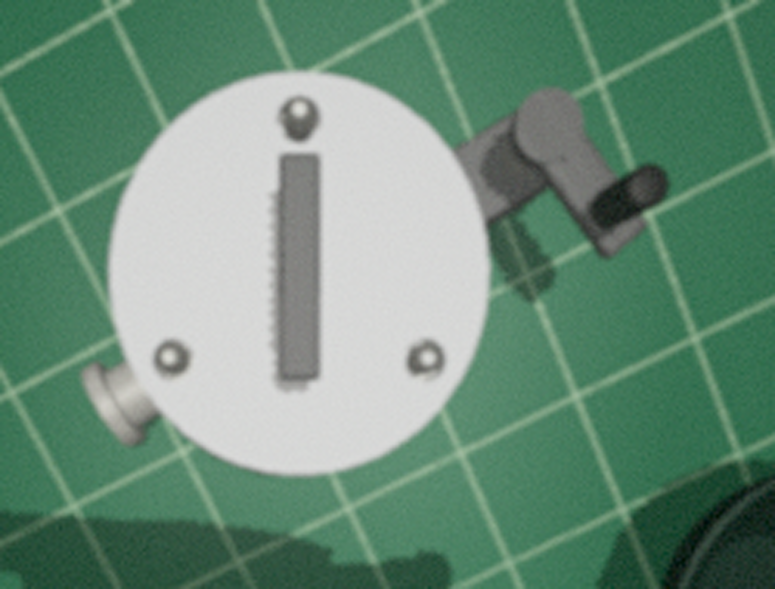

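All three studs stand through the plate and the handle lies along them. The plate is home. Measuring the pin and pivot for the clamp.

```bash
python3 - <<'E'
from h import *
d=load('wrist8'); f=lambda x,y:((x+.5)/3.1-.5+180,(y+.5)/3.1-.5)
pin=onz(d,*f(650,183),119.5); hub=onz(d,*f(549,124),84.5); print(pin,hub,np.linalg.norm((pin-hub)[:2]))
P=np.array([onz(d,*f(x,y),83)[:2] for x,y in [(300,110),(171,357),(428,357)]]); c=P.mean(0)
yaw=np.mean(np.degrees(np.arctan2(*(P-c).T[::-1]))-[60,-180,-60]); print('studs',c,yaw)
for c0 in (c,np.array([537.3,-219.4])):
  y=np.radians(3.8); piv=c0+85*np.array([np.cos(y),np.sin(y)]); v=pin[:2]-piv
  print('piv',piv,'r',np.linalg.norm(v),'q',np.radians((np.degrees(np.arctan2(v[1],v[0]))-180-3.8)%360))
piv=np.array([621.9,-214]); 
o=ctrl.get_obs(); print(o['ee_pos'])
for qd in range(100,-6,-10):
  a=np.radians(183.8+qd); print(qd,(piv+30*np.array([np.cos(a),np.sin(a)])).round(1), 'jaw',90+3.8+qd-180)
E
```

```text
[ 629.03464384 -242.95637645  119.5       ] [ 621.4357936  -214.10913657   84.5       ] 29.83128850042557
studs [ 536.58709209 -219.92722408] 3.7739523785431146
piv [ 621.4002169  -214.29394255] r 29.6617530173787 q 1.7647866545377833
piv [ 622.1131248  -213.76671847] r 29.99905930575203 q 1.7372960590187791
[ 492.04511127 -308.45674827  245.45245448]
100 [ 629.1 -243.1] jaw 13.800000000000011
90 [ 623.9 -243.9] jaw 3.8000000000000114
80 [ 618.7 -243.8] jaw -6.199999999999989
70 [ 613.5 -242.8] jaw -16.19999999999999
60 [ 608.7 -240.9] jaw -26.19999999999999
50 [ 604.2 -238.2] jaw -36.19999999999999
40 [ 600.2 -234.8] jaw -46.19999999999999
30 [ 597.  -230.7] jaw -56.2
20 [ 594.5 -226.1] jaw -66.2
10 [ 592.8 -221.2] jaw -76.2
0 [ 592. -216.] jaw -86.2
```

Pivot (621.9,-214), pin (629,-243), radius 29.8–30 mm, q≈1.75, all consistent. I'll go over the pin with the jaws tangential, check, then cage it.

```bash
python3 -m creep '[{"tx":30,"ty":10,"tz":-5,"rx":0,"ry":0,"rz":0.16,"fingers":165},{"tx":65,"ty":25,"tz":-20,"rx":0,"ry":0,"rz":0.32,"fingers":165},{"tx":100,"ty":45,"tz":-40,"rx":0,"ry":0,"rz":0.48,"fingers":165},{"tx":125,"ty":60,"tz":-60,"rx":0,"ry":0,"rz":0.62,"fingers":165},{"tx":136.9,"ty":66.4,"tz":-80,"rx":0,"ry":0,"rz":0.698,"fingers":165},{"tx":136.9,"ty":66.4,"tz":-100,"rx":0,"ry":0,"rz":0.698,"fingers":165},{"tx":136.9,"ty":66.4,"tz":-108,"rx":0,"ry":0,"rz":0.698,"fingers":165},{"tx":136.9,"ty":66.4,"tz":-108,"rx":0,"ry":0,"rz":0.698,"fingers":165}]'
python3 w1.py wrist9
```

```text
t: 13.95
ee_pos: [628.1, -243.0, 137.2]
orientation: [-1.314, 1.032, -1.029]
ft_force: [0.4, -0.3, 1.0]
width: 30.7
14.0 [ 628.66339889 -243.33172905  138.08100098] [-0.39  0.6   1.57 -0.    0.97 -0.63] 30.90264701391547 [-0.  -0.7  0.7]
[[ 0.237 -0.     0.971]
 [-0.971  0.     0.237]
 [-0.    -1.    -0.   ]] jaw 13.74
(array([ 611.24575774, -177.15613158,  291.73613957]), array([ 0.07643472, -0.2539393 , -0.96442043]))
```

View pics/wrist9.png

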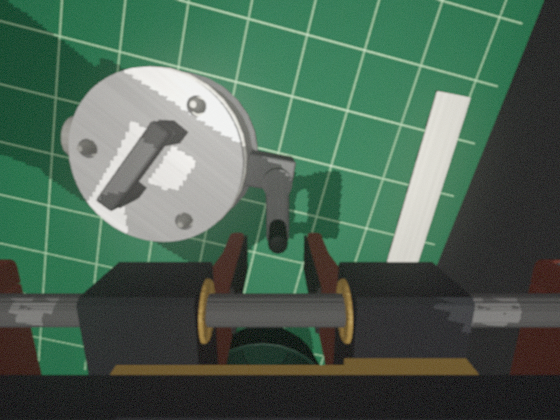

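The pin top at (278,240) is centred between the fingertips (columns 240 and 313). Lowering over it and narrowing the jaws.

```bash
python3 -m creep '[{"tx":0,"ty":0,"tz":-8,"rx":0,"ry":0,"rz":0,"fingers":165},{"tx":0,"ty":0,"tz":-20,"rx":0,"ry":0,"rz":0,"fingers":165},{"tx":0,"ty":0,"tz":-30,"rx":0,"ry":0,"rz":0,"fingers":165},{"tx":0,"ty":0,"tz":-35,"rx":0,"ry":0,"rz":0,"fingers":165},{"tx":0,"ty":0,"tz":-35,"rx":0,"ry":0,"rz":0,"fingers":205},{"tx":0,"ty":0,"tz":-35,"rx":0,"ry":0,"rz":0,"fingers":205},{"tx":0,"ty":0,"tz":-35,"rx":0,"ry":0,"rz":0,"fingers":205}]'
python3 w1.py wrist10
```

```text
t: 14.88
ee_pos: [629.3, -243.1, 103.4]
orientation: [-1.313, 1.029, -1.03]
ft_force: [1.0, 0.3, 0.7]
width: 17.2
14.925 [ 629.27618391 -243.05997959  103.36730812] [-0.39  0.64  1.58  0.    0.91 -0.63] 17.56272923191516 [-0.4  0.3  0. ]
[[ 0.239  0.001  0.971]
 [-0.971 -0.     0.239]
 [ 0.    -1.     0.001]] jaw 13.81
(array([ 611.96981012, -177.10582152,  257.82603039]), array([ 0.07895523, -0.25468483, -0.9640207 ]))
```

View pics/wrist10.png

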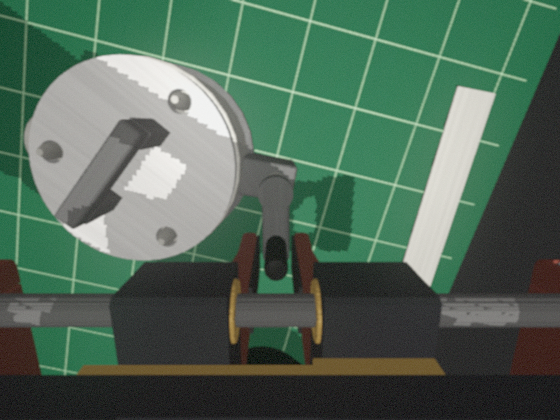

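Pin caged, with its top at (277,265) between the fingers. Sweeping it round the arc.

```bash
python3 -m creep '[{"tx":-2.6,"ty":-0.4,"tz":0,"rx":0,"ry":0,"rz":-0.087,"fingers":205},{"tx":-5.2,"ty":-0.8,"tz":0,"rx":0,"ry":0,"rz":-0.175,"fingers":205},{"tx":-10.4,"ty":-0.7,"tz":0,"rx":0,"ry":0,"rz":-0.349,"fingers":205},{"tx":-15.6,"ty":0.3,"tz":0,"rx":0,"ry":0,"rz":-0.524,"fingers":205},{"tx":-20.4,"ty":2.2,"tz":0,"rx":0,"ry":0,"rz":-0.698,"fingers":205},{"tx":-24.9,"ty":4.9,"tz":0,"rx":0,"ry":0,"rz":-0.873,"fingers":205},{"tx":-28.9,"ty":8.3,"tz":0,"rx":0,"ry":0,"rz":-1.047,"fingers":205},{"tx":-32.1,"ty":12.4,"tz":0,"rx":0,"ry":0,"rz":-1.222,"fingers":205},{"tx":-34.6,"ty":17.0,"tz":0,"rx":0,"ry":0,"rz":-1.396,"fingers":205},{"tx":-34.6,"ty":17.0,"tz":0,"rx":0,"ry":0,"rz":-1.396,"fingers":205}]'
python3 w1.py wrist11
```

```text
t: 16.18
ee_pos: [594.5, -225.9, 103.3]
orientation: [-0.421, 1.991, -1.991]
ft_force: [-0.9, -0.0, -0.3]
width: 17.2
16.225 [ 594.55305263 -225.973829    103.25419625] [-0.38  0.6   1.68  0.    0.87  0.77] 17.018858380431208 [-1.1 -0.2 -0.6]
[[-0.913  0.     0.407]
 [-0.407 -0.    -0.913]
 [-0.    -1.     0.   ]] jaw -65.96
(array([ 656.24274943, -198.75992261,  257.81869378]), array([-0.23607727, -0.1223883 , -0.96422135]))
```

View pics/wrist11.png

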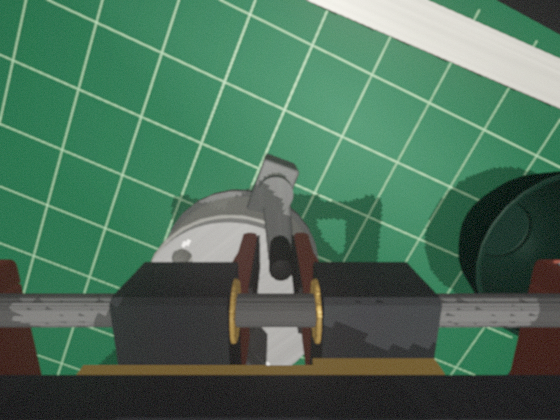

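The arm is following (pin at (280,260)). Finishing the last 20° plus the cage slack, watching for the stop.

```bash
python3 -m creep '[{"tx":-0.9,"ty":2.4,"tz":0,"rx":0,"ry":0,"rz":-0.087,"fingers":205},{"tx":-1.7,"ty":4.9,"tz":0,"rx":0,"ry":0,"rz":-0.175,"fingers":205},{"tx":-2.2,"ty":7.5,"tz":0,"rx":0,"ry":0,"rz":-0.262,"fingers":205},{"tx":-2.5,"ty":10.1,"tz":0,"rx":0,"ry":0,"rz":-0.349,"fingers":205},{"tx":-2.6,"ty":11.5,"tz":0,"rx":0,"ry":0,"rz":-0.349,"fingers":205},{"tx":-2.7,"ty":12.4,"tz":0,"rx":0,"ry":0,"rz":-0.349,"fingers":205},{"tx":-2.7,"ty":12.4,"tz":0,"rx":0,"ry":0,"rz":-0.349,"fingers":205}]'
```

```text
t: 17.1
ee_pos: [591.7, -213.6, 103.0]
orientation: [-0.075, 2.187, -2.187]
ft_force: [-0.6, -1.3, 0.1]
width: 17.2
```

```bash
python3 -m creep '[{"tx":0,"ty":0.5,"tz":0,"rx":0,"ry":0,"rz":0,"fingers":205},{"tx":0,"ty":0.9,"tz":0,"rx":0,"ry":0,"rz":0,"fingers":205},{"tx":0,"ty":0.9,"tz":0,"rx":0,"ry":0,"rz":0,"fingers":205}]'
```

```text
t: 17.48
ee_pos: [591.7, -212.8, 102.9]
orientation: [-0.073, 2.187, -2.187]
ft_force: [-1.1, -2.9, -0.0]
width: 17.1
```

```bash
python3 -m creep '[{"tx":0,"ty":0.5,"tz":0,"rx":0,"ry":0,"rz":0,"fingers":205},{"tx":0,"ty":0.8,"tz":0,"rx":0,"ry":0,"rz":0,"fingers":205},{"tx":0,"ty":0.8,"tz":0,"rx":0,"ry":0,"rz":0,"fingers":205}]'
```

```text
t: 17.85
ee_pos: [591.7, -212.7, 103.0]
orientation: [-0.073, 2.186, -2.188]
ft_force: [-1.3, -5.7, -0.4]
width: 17.5
```

```bash
python3 -m creep '[{"tx":0,"ty":0.6,"tz":0,"rx":0,"ry":0,"rz":0,"fingers":205},{"tx":0,"ty":1,"tz":0,"rx":0,"ry":0,"rz":0,"fingers":205},{"tx":0,"ty":1,"tz":0,"rx":0,"ry":0,"rz":0,"fingers":205}]'
python3 w1.py wrist12
```

```text
t: 18.23
ee_pos: [591.7, -212.5, 103.0]
orientation: [-0.073, 2.185, -2.19]
ft_force: [-1.9, -9.1, -0.8]
width: 17.6
18.275 [ 591.72303671 -212.47909681  103.00070263] [-0.36  0.59  1.7  -0.    0.86  1.14] 17.04256722477636 [-1.3 -9.9 -1.2]
[[-0.998  0.     0.067]
 [-0.067 -0.002 -0.998]
 [-0.    -1.     0.002]] jaw -86.16
(array([ 659.18596508, -208.17113525,  257.494639  ]), array([-0.26357493, -0.03586088, -0.96419731]))
```

View pics/wrist12.png

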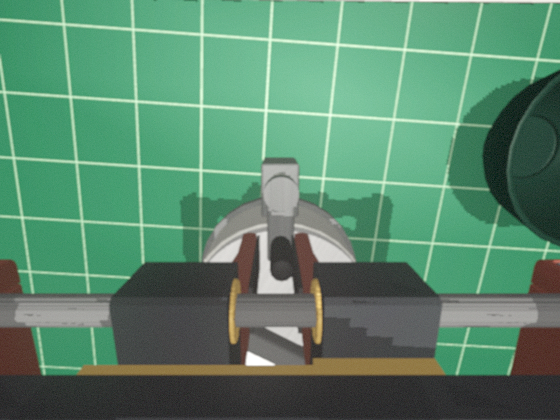

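It's on the stop: the force rose to 10 N against about 1.5 N friction, and the tool stopped advancing. Centring the cage, opening slightly and lifting away.

```bash
python3 -m creep '[{"tx":0,"ty":-2,"tz":0,"rx":0,"ry":0,"rz":0,"fingers":205},{"tx":0,"ty":-4.3,"tz":0,"rx":0,"ry":0,"rz":0,"fingers":205},{"tx":0,"ty":-4.3,"tz":0,"rx":0,"ry":0,"rz":0,"fingers":170},{"tx":0,"ty":-4.3,"tz":0,"rx":0,"ry":0,"rz":0,"fingers":165},{"tx":0,"ty":-4.3,"tz":5,"rx":0,"ry":0,"rz":0,"fingers":165},{"tx":0,"ty":-4.3,"tz":30,"rx":0,"ry":0,"rz":0,"fingers":165},{"tx":0,"ty":-4.3,"tz":70,"rx":0,"ry":0,"rz":0,"fingers":165},{"tx":0,"ty":-4.3,"tz":110,"rx":0,"ry":0,"rz":0,"fingers":165},{"tx":-50,"ty":-4.3,"tz":150,"rx":0,"ry":0,"rz":0,"fingers":165},{"tx":-100,"ty":-4.3,"tz":160,"rx":0,"ry":0,"rz":0,"fingers":165}]'
python3 -m creep '[{"tx":-40,"ty":0,"tz":0,"rx":0,"ry":0,"rz":0,"fingers":165},{"tx":-50,"ty":0,"tz":0,"rx":0,"ry":0,"rz":0,"fingers":165},{"tx":-50,"ty":0,"tz":0,"rx":0,"ry":0,"rz":0,"fingers":165}]'
python3 w1.py wrist13; python3 -c "
from h import *
d=snap('scene','scene13');snap('top','top13')
cv2.imwrite('pics/crop13.png',cv2.resize(load('wrist13')['pixels'][0:260,130:430],None,fx=2.3,fy=2.3,interpolation=cv2.INTER_CUBIC))"
```

```text
t: 19.52
ee_pos: [492.1, -215.5, 265.9]
orientation: [-0.069, 2.182, -2.187]
ft_force: [0.1, -1.4, 0.1]
width: 31.1
t: 19.9
ee_pos: [442.2, -215.4, 263.5]
orientation: [-0.071, 2.187, -2.188]
ft_force: [1.0, -0.7, 0.3]
width: 30.9
19.95 [ 442.87722965 -215.46998515  263.36493313] [-0.48  0.19  1.89  0.    1.07  1.03] 31.0186295246284 [-1.   0.1  0.9]
[[-0.998  0.001  0.067]
 [-0.067 -0.    -0.998]
 [-0.001 -1.     0.001]] jaw -86.18
(array([ 509.5407382 , -211.4451271 ,  418.05169102]), array([-0.26273711, -0.03388852, -0.96449726]))
```

View pics/crop13.png

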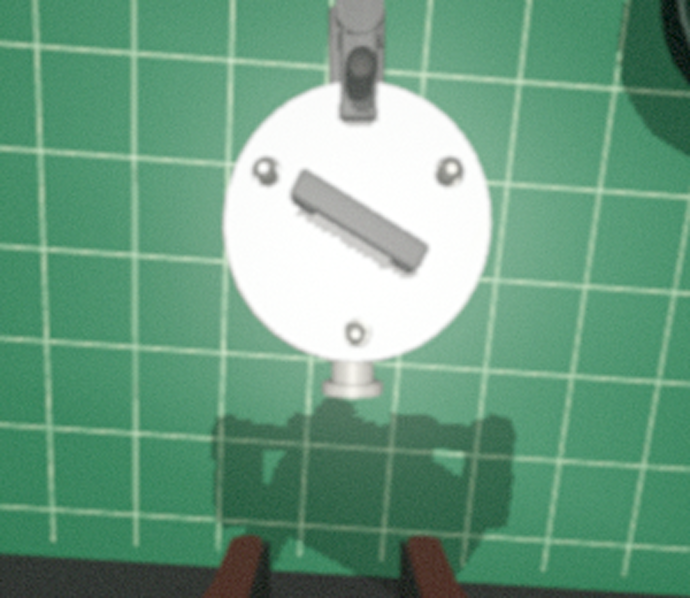

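View pics/scene13.png

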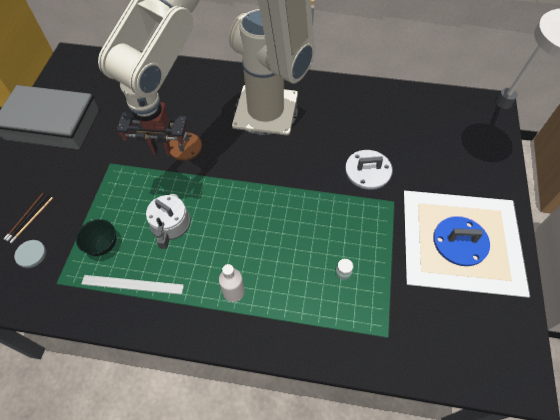

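The arm lies over the plate edge, radially in line with stud1. The three studs show at crop (265,170), (450,172) and (355,334), and the bottle, bowl and jar haven't moved. One last angle check before handing in.

```bash
python3 - <<'E'
from h import *
d=load('wrist13'); f=lambda x,y:((x+.5)/2.3-.5+130,(y+.5)/2.3-.5)
pin=onz(d,*f(361,60),119.5)[:2]; P=np.array([onz(d,*f(x,y),83)[:2] for x,y in [(266,167),(449,167),(356,331)]]); c=P.mean(0)
print(pin,c,pin-c,np.linalg.norm(pin-c),np.degrees(np.arctan2(*(pin-c)[::-1])),np.linalg.norm(P-c,axis=1),np.degrees(np.arctan2(*(P-c).T[::-1])))
E
```

```text
[ 591.67741346 -216.12389897] [ 536.97555259 -219.84222022] [54.70186086  3.71832125] 54.8280903797903 3.888659247037021 [45.81697993 45.898035   46.43485008] [  63.3761962   -55.78917467 -176.29273701]
```

Pin is 54.8 mm from the centre (expected 55) at 3.9° (chamber yaw 3.8°), so q≈0. Handing in.

```bash
python3 -c "
from workcell import ctrl
print(ctrl.close_job(), ctrl.get_obs()['t'])"
```

```text
the job is handed in; nothing more can be done
the job is handed in; nothing more can be done
```

The chamber is closed: the cover plate is home on all three studs and the clamp arm is swung in to its stop over the plate. I handed the job in at about 20 s, with the gripper clear of everything. No verdict was reported.

- **Cover:** I took the smaller white plate on the mat (measured about 120 mm across) by its handle and turned it about 22°. The hole-to-stud offset was under 0.5 mm before I lowered it. It touched down at tool height 96.6 mm, as calculated for home, with about 5 N of push before release.
- **Clamp:** I swept the pin round its arc until the force rose to about 10 N and the arm stopped moving. In the last wrist picture the pin is 54.8 mm from the chamber's centre (expected 55) at 3.9° (chamber yaw 3.8°), so the clamp angle is about 0.
- **Bystanders:** In the last scene picture the bottle, bowl and jar look where they were at the start. I judged this by eye and did not measure it.

The first two move calls were refused because rows were missing keys, and nothing moved. No check failed. The cameras disagreed on the chamber's position by about 2 mm, which is within their calibration.

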